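Turn up the mug's warming plate by one click

TASK

The mug on the two-plate warmer should be kept warmer: with a fingertip resting on the ribbed dial in front of the plate the mug stands on, turn that dial clockwise by one click, from the one-dot mark to the two-dot mark, and take the finger away. Leave the other dial as it is, do not pick up or shift the warmer or what stands on it, and leave the things around it alone.

Things in the scene. Friction and masses are not known exactly. Their poses are not given: they have to be found in the camera images.
- warmer: White two-plate cup and jar warmer, loose on the worktop on rubber feet, about 3 kg, 260 (x) x 380 (y) x 45 mm high. Origin at the centre of its underside; its x axis points from the dial side (towards the robot) to the plate side, y to the left, z up. In its frame the round steel hot plates (108 mm across, top at z = 51 mm) are centred at x = 55, y = +95 (left) and -95 mm (right), the dials at x = -75, y = +95 and -95 mm.
- plate_left (a point): Centre of the top of the left (+y) hot plate.
- plate_right (a point): Centre of the top of the right (-y) hot plate.
- dial_left_top (a point): Centre of the upper face of the left dial (on its vertical turning axis): a flat black disc 86 mm across with ribbed edge and face, top about 61 mm above the worktop, in front of the left hot plate. It gives under a finger: about 1.5 N to start, then 2 N per mm over 4 mm to its stop. Too wide to grasp: a fingertip pressed on the face (5 to 9 N) about 28 mm off centre and led in an arc turns it by friction.
- dial_right_top (a point): Centre of the upper face of the right dial (on its vertical turning axis): a flat black disc 86 mm across with ribbed edge and face, top about 61 mm above the worktop, in front of the right hot plate. It gives under a finger: about 1.5 N to start, then 2 N per mm over 4 mm to its stop. Too wide to grasp: a fingertip pressed on the face (5 to 9 N) about 28 mm off centre and led in an arc turns it by friction.
- dial_left (a joint): Turn of the left dial in rad, growing clockwise seen from above: 0 = white pointer line at the one-dot mark (the start), 0.7 = two-dot mark (pointer aims straight at the hot plate), 1.4 = three-dot mark. It rests only at these clicks: let go before the hump between two (at 0.35 and 1.05) it springs back, past it it is drawn on into the next; peak torque about 0.05 N m.
- dial_right (a joint): Turn of the right dial in rad, growing clockwise seen from above: 0 = white pointer line at the one-dot mark (the start), 0.7 = two-dot mark (pointer aims straight at the hot plate), 1.4 = three-dot mark. It rests only at these clicks: let go before the hump between two (at 0.35 and 1.05) it springs back, past it it is drawn on into the next; peak torque about 0.05 N m.
- mug: Tea mug, green above and white below, with a handle, 78 mm across, 109 mm with the handle, 101 mm high; stands in the middle of one of the two hot plates, left or right. Origin at the centre of its underside, z up.
- honey_jar: Glass honey jar with a lid, 71 mm across, 110 mm high, in the middle of the other hot plate. Origin at the centre of its underside, z up.
- bottle_cap: Bottle cap, 28 mm across, 12 mm high, lying on the warmer between the two dials. Bystander. Origin under its centre.
- spice_jar: Spice jar, 44 mm across, 109 mm high, just left of the warmer. Bystander. Origin under its centre.
- garlic: Garlic bulb, 56 mm, just left of the warmer, nearer the robot than the spice jar. Bystander. Origin under its centre.

How it is judged:
By the outcome, as a careful person would: the job done as asked, in the order asked, and still so for the second after the job is handed in, with the robot touching nothing.
It also fails if it takes over 40 s, if anything falls off the work surface, if the arm or the gripper's body presses on something with over 40 N, if the wrist force passes 120 N, or if a joint passes its speed limit or range.

ROBOT

A 6-joint arm with a two-finger parallel gripper is mounted at the origin on a cart in front of the work surface, level with it; the furniture and walls round the work are solid. World frame = base frame: x ahead of the robot, y to its left, z up, the work surface at z = 0. Lengths are in m, angles in rad, forces in N, time in s.
With the tool pointing down it reaches from about 0.375 to 0.9 m from the base axis. Payload 3.1 kg.
Tool frame: the origin (TCP) lies at the very end of the fingers, on their centre line; the grasp point (between the pads) lies 19 mm behind it (manip.hold_point_z is the distance from the TCP to the grasp point, in m); y points along the fingers, z is the direction in which the jaws open and shut, and the axes are right-handed (so a half turn about y gives the same grasp; the last joint's range is limited). The gripper opens to 85 mm and grips with 20 to 120 N. Pads are 22 mm wide; open, the fingers measure 114 mm over their backs; the gripper's body (76 mm by 85 mm) begins 54 mm behind the grasp point. The pads swing forward as they close: fully open they stand 13 mm farther back than shut.
Start: joints at [-1.335, 0.527, 1.433, -0, 1.181, -0.178], TCP at [0.251, -0.572, 0.231] pointing down, gripper open.
Joint ranges: [-3.08, 3.08], [-0.75, 2.2], [0.22, 2.44], [-1.43, 4.57], [0, 2.65], [-2.85, 2.85]. Speed limits (rad/s): [2.79, 2.79, 3.14, 3.14, 3.14, 3.14].

INTERFACE

Orientations are given as a unit quaternion [x, y, z, w].
In Python, from station import manip, eyes, workorder gives the robot as it stands. The module is installed in compiled form; this text tells all that it offers.
- The arm moves only by the shell command python3 -m jog 'ROWS' [OPENING] [FORCE]. ROWS is JSON, a list of rows, each a list of 2 entries, a list of its own where there are three numbers: the shift along the tool's x, y, z in cm, then the turn about the tool's y in rad. A call has 1 to 20 rows; each row is the pose to reach, as a shift and turn from the pose commanded when the call began, along the tool's axes at that moment; what a row does not reach only later rows make up. A row lasts 1/12 s, in which the tool goes at most 41.7 mm and 7.16 degrees, less where a joint would pass 70% of its speed; a pose out of reach is approached as far as the arm can. A call with a gripper value outside its range is refused whole. OPENING is the finger opening in cm, from 0 to 8.54, set as the call begins (- or left out, the last holds). The fingers move at their own pace and stop on an object; FORCE is the grip in N (left out, the last holds). Time passes only in rows, so rows that repeat a pose let the fingers close. It gives the time, the measured TCP pose, the force and the opening at its end, in the units of the state.
- manip.sense(): the state, without advancing time (a new reading comes with each control period).
- eyes.snapshot(name): name is "side" or "top" or "wrist"; returns a dict with "frame" (420x560x3 uint8, red, green, blue), "vfov" (degrees; the focal length in pixels is half the picture's height over the tangent of half this angle, whatever the lens; pixels are square), "cx", "cy" (the principal point, pixels), "rvec" (rotation vector, rad) and "tvec" (3), from world to camera coordinates, as OpenCV has them. Camera axes: x right, y down, z forward; pixel columns grow to the right and rows downward; lengths in m; the calibration is good to about 2 mm. A picture is of the moment at which its call begins. There is no depth.
- workorder.sign_off(): hands the job in, once; it reports no verdict.
The state is a dict: "t": time; "q": joint angles; "qd": joint speeds; "tau": joint torques, N m; "tcp_pos": TCP position; "tool_rot": TCP orientation; "force": force on the tool from outside, world axes, zero at the start; "ft_torque": the same for the moment, N m; "finger_gap": opening from 0.0 (shut) to 1.0 (fully open).
Only numpy, scipy, OpenCV 4.12 (cv2) and the standard library are available. Lean on these libraries where they do the work, as an engineer would, in place of code of your own. Each camera call takes 0.05 s, during which the arm holds its last target. There are 200 camera calls.

## Working session

There is one attempt and no reset: what is moved stays moved. The work goes in short steps, Python scripts to look and compute and a shell command to move; the robot and the scene stay as the last step left them, time stands still between calls to the robot, and variables do not carry over. Pictures are saved under pics/ and viewed, about 8 in all and at most 12, crops included, and the job is handed in when it is done.

```bash
mkdir -p pics; cat > h.py <<'E'
from station import manip, eyes, workorder
import cv2, numpy as np
from scipy.spatial.transform import Rotation as R
def snap(n,save=None):
    s=eyes.snapshot(n)
    if save: cv2.imwrite('pics/'+save,cv2.cvtColor(s['frame'],cv2.COLOR_RGB2BGR))
    return s
def cam(s):
    f=s['frame'].shape[0]/2/np.tan(np.radians(s['vfov'])/2)
    return f,R.from_rotvec(np.ravel(s['rvec'])).as_matrix(),np.ravel(s['tvec'])
def ray(s,u,v,z):
    f,M,t=cam(s); c=-M.T@t; d=M.T@np.array([(u-s['cx'])/f,(v-s['cy'])/f,1])
    return c+d*(z-c[2])/d[2]
def proj(s,p):
    f,M,t=cam(s); q=M@np.array(p)+t
    return f*q[0]/q[2]+s['cx'],f*q[1]/q[2]+s['cy']
E
python3 - <<'E'
from h import *
import pickle
d={n:snap(n,n+'0.png') for n in('top','side')}
pickle.dump(d,open('s0.pkl','wb'))
cv2.imwrite('pics/both.png',np.hstack([cv2.imread('pics/top0.png')]))
for n in d: f,M,t=cam(d[n]); print(n,f,-M.T@t)
s=manip.sense();print(s['tcp_pos'],s['tool_rot'],s['finger_gap'],s['force'])
print(R.from_quat(s['tool_rot']).as_matrix().round(3))
E
```

```text
top 508.2872394220718 [0.52764229 0.19190205 0.97308231]
side 506.4461582626164 [ 0.33758632 -0.29092338  0.69623172]
[ 0.25118863 -0.57160133  0.23042915] [-0.14528921  0.69271237 -0.69133655  0.14523908] 0.9986492277907204 [-0.02589461 -0.33356649  0.16318969]
[[-0.916 -0.     0.402]
 [-0.402  0.002 -0.916]
 [-0.    -1.    -0.002]]
```

View pics/top0.png

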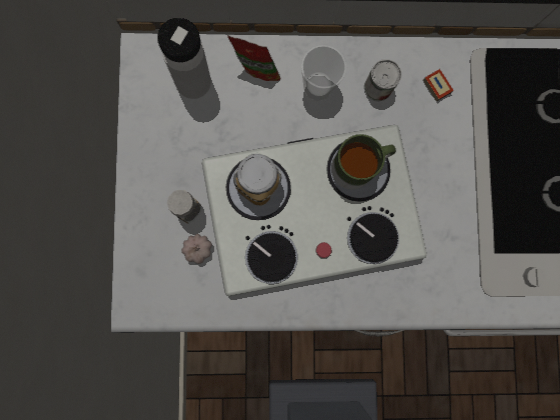

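View pics/side0.png

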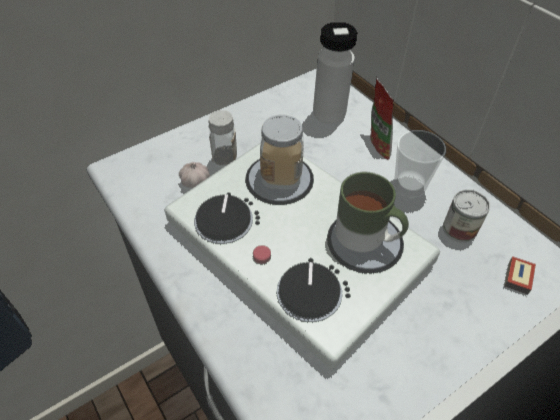

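The mug is on the right plate (top view about (360,160)), so the right dial at about (373,238) is the target. Its pointer is at one dot, aiming up-left.

```bash
python3 - <<'E'
from h import *
import pickle
d=pickle.load(open('s0.pkl','rb'))
C={}
for n,seeds in {'top':{'R':(373,250),'L':(271,268)},'side':{'R':(300,300),'L':(225,230)}}.items():
    s=d[n]; g=cv2.cvtColor(s['frame'],cv2.COLOR_RGB2GRAY)
    m=cv2.morphologyEx((g<85).astype(np.uint8),cv2.MORPH_OPEN,np.ones((5,5)))
    k,l=cv2.connectedComponents(m)
    for w,(u,v) in seeds.items():
        c,_=cv2.findContours((l==l[v,u]).astype(np.uint8),cv2.RETR_EXTERNAL,cv2.CHAIN_APPROX_NONE)
        c=cv2.convexHull(max(c,key=cv2.contourArea)); P=np.array([ray(s,*p[0],.061)[:2] for p in c])
        (cx,cy),r=cv2.minEnclosingCircle((P*1000).astype(np.float32))
        e=cv2.fitEllipse((P*1000).astype(np.float32)); C[n,w]=np.array(e[0])/1000
        print(n,w,cx,cy,r,e)
for n in d:
    v=C[n,'L']-C[n,'R']; print(n,'dist',np.linalg.norm(v),'yaw deg',np.degrees(np.arctan2(-v[0],v[1])))
s=d['top']; print('cap',ray(s,323,250,.057))
p=C['top','R'];print(proj(d['side'],[*p,.061]))
E
```

```text
top R 589.5797119140625 -3.712054967880249 45.74144744873047 ((589.735595703125, -4.0834832191467285), (87.67990112304688, 89.87269592285156), 74.75389862060547)
top L 554.9188232421875 179.6024627685547 45.37178421020508 ((555.1371459960938, 180.68661499023438), (85.84502410888672, 89.07933044433594), 111.13977813720703)
side R 588.5582885742188 -9.436117172241211 45.41935348510742 ((588.5946044921875, -9.514966011047363), (86.5889892578125, 90.47557067871094), 125.96195220947266)
side L 554.2178955078125 174.8677215576172 46.041812896728516 ((554.2734985351562, 174.94717407226562), (86.86904907226562, 92.16529846191406), 149.49124145507812)
top dist 0.18798149354240778 yaw deg 10.605891721168895
side dist 0.18762787489664096 yaw deg 10.53995476778465
cap [0.56808666 0.08733222 0.057     ]
(np.float64(307.28553957394314), np.float64(286.3782594422664))
```

Both views agree to within the disc's side-wall bias, with dial spacing 188 mm against 190 mm. I take the dial centre as (0.589, -0.007) and go to a point above its near-right side, fingers shut.

```bash
python3 -m jog '[[[-4,0,-3],0],[[-8,0,-6],0],[[-11.5,0,-8.6],0],[[-15,0,-11.2],0],[[-18.5,0,-13.9],0],[[-22,0,-16.5],0],[[-25.5,0,-19.1],0],[[-29,0,-21.7],0],[[-32.5,1,-24.4],0],[[-36,2,-27],0],[[-39.5,3,-29.6],0],[[-43,4,-32.2],0],[[-46,5,-34.5],0],[[-49,6,-36.7],0],[[-50.8,8,-38.1],0],[[-50.8,10,-38.1],0],[[-50.8,12,-38.1],0],[[-50.8,12,-38.1],0],[[-50.8,12,-38.1],0],[[-50.8,12,-38.1],0]]' 0 20
python3 - <<'E'
from h import *
s=manip.sense();print(s['t'],s['tcp_pos'],s['force'],s['qd'])
print(R.from_quat(s['tool_rot']).as_matrix().round(3))
i=snap('side','side1.png');print(proj(i,s['tcp_pos']),proj(i,[.589,-.007,.061]))
t=snap('top','top1.png')
E
```

```text
t: 1.77
tcp_pos: [0.5636, -0.0198, 0.112]
tool_rot: [0.145, -0.692, 0.692, -0.145]
force: [-0.1, -0.2, 0.1]
finger_gap: -0.001
1.7667 [ 0.56359354 -0.01977364  0.11200801] [-0.08917314 -0.22207988  0.09581347] [-0.01155854 -0.02304294 -0.01031458  0.00141776 -0.00376354  0.00096392]
[[-0.916  0.001  0.401]
 [-0.401 -0.    -0.916]
 [-0.001 -1.     0.001]]
(np.float64(300.4043733274947), np.float64(284.58144329543086)) (np.float64(308.0930383798178), np.float64(288.0917578644929))
```

View pics/side1.png

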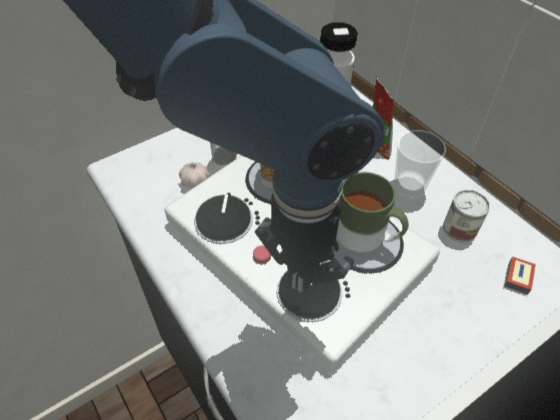

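The shut fingertips sit at about (298,285), matching the projected TCP, and the gripper is clear of the mug. Next I descend slowly to press.

```bash
python3 -m jog '[[[0,2,0],0],[[0,3.5,0],0],[[0,4.5,0],0],[[0,4.8,0],0],[[0,5.0,0],0],[[0,5.1,0],0],[[0,5.2,0],0],[[0,5.3,0],0],[[0,5.3,0],0],[[0,5.3,0],0]]'
```

```text
t: 2.7
tcp_pos: [0.5636, -0.0194, 0.0592]
tool_rot: [0.145, -0.692, 0.692, -0.146]
force: [-1.1, -1.3, 4.7]
finger_gap: -0.0
```

```bash
python3 -m jog '[[[0,0.05,0],0],[[0,0.1,0],0],[[0,0.1,0],0],[[0,0.1,-0.14],0.05],[[0,0.1,-0.28],0.1],[[-0.02,0.1,-0.42],0.15],[[-0.03,0.1,-0.56],0.2],[[-0.06,0.1,-0.70],0.25],[[-0.09,0.1,-0.84],0.3],[[-0.13,0.1,-0.97],0.35],[[-0.18,0.1,-1.11],0.4],[[-0.23,0.1,-1.24],0.45],[[-0.29,0.1,-1.37],0.5],[[-0.35,0.1,-1.49],0.55],[[-0.42,0.1,-1.61],0.6],[[-0.50,0.1,-1.73],0.65],[[-0.59,0.1,-1.85],0.7],[[-0.59,0.1,-1.85],0.7],[[-0.59,0.1,-1.85],0.7]]'
python3 - <<'E'
from h import *
s=manip.sense();print(s['tcp_pos'],s['force'],s['ft_torque'])
snap('side','side2.png')
a=cv2.imread('pics/side2.png')[180:370,180:380]
cv2.imwrite('pics/side2c.png',cv2.resize(a,None,fx=3,fy=3,interpolation=cv2.INTER_CUBIC))
E
```

```text
t: 4.28
tcp_pos: [0.5616, 0.0009, 0.0583]
tool_rot: [0.101, 0.7, -0.7, -0.1]
force: [-1.5, 1.3, 6.4]
finger_gap: -0.0
[0.56155566 0.00093669 0.05834761] [-1.49900804  1.30784113  6.39551508] [0.31933922 0.20693756 0.00355145]
```

View pics/side2c.png

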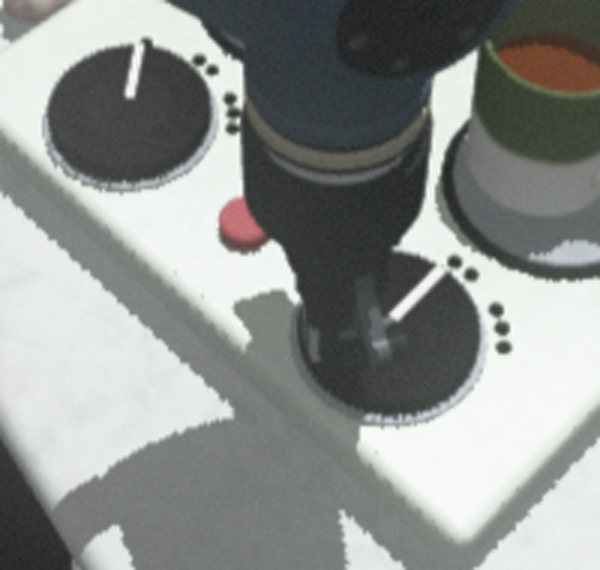

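The pointer line (crop about (440,270)) aims just at the two-dot mark and the other dial is unchanged. I lift straight off.

```bash
python3 -m jog '[[[0,-0.3,0],0],[[0,-0.8,0],0],[[0,-2,0],0],[[0,-4,0],0],[[0,-7,0],0],[[0,-10,0],0],[[0,-13,0],0],[[0,-16,0],0],[[0,-16,0],0]]'
python3 - <<'E'
from h import *
print(R.from_quat(manip.sense()['tool_rot']).as_matrix().round(3))
E
```

```text
t: 5.08
tcp_pos: [0.5653, -0.0004, 0.2237]
tool_rot: [-0.105, -0.7, 0.7, 0.096]
force: [0.6, 0.1, 0.4]
finger_gap: -0.001
[[-0.959  0.013 -0.282]
 [ 0.282 -0.002 -0.959]
 [-0.013 -1.    -0.001]]
```

```bash
python3 -m jog '[[[0,0,3],0],[[0,0,6],0],[[0,0,9],0],[[0,0,12],0],[[0,0,15],0],[[0,0,18],0],[[0,0,22],0],[[0,0,26],0],[[0,0,30],0],[[0,0,34],0],[[0,0,38],0],[[0,0,38],0],[[0,0,38],0],[[0,0,38],0]]'
python3 - <<'E'
from h import *
import pickle
d=pickle.load(open('s0.pkl','rb'))
s=manip.sense();print(s['tcp_pos'],s['force'])
ims=[]
for n in('top','side'):
    i=snap(n,n+'3.png')['frame']; ims.append(i)
    df=cv2.absdiff(i,d[n]['frame']).max(2); m=cv2.morphologyEx((df>50).astype(np.uint8),cv2.MORPH_OPEN,np.ones((2,2)))
    k,l,st,c=cv2.connectedComponentsWithStats(m); print(n,[list(x) for x in st[1:] if x[4]>8])
a=cv2.resize(ims[0][110:310,150:440],None,fx=1.38,fy=1.38); b=cv2.resize(ims[1][80:380,150:460],(400,387))
h=np.zeros((387,800,3),np.uint8);h[:a.shape[0],:a.shape[1]]=a[:,:400];h[:,400:]=b
cv2.imwrite('pics/end.png',h[:,:,::-1])
E
```

```text
t: 6.25
tcp_pos: [0.4534, -0.3638, 0.2166]
tool_rot: [0.101, 0.7, -0.699, -0.102]
force: [0.7, 1.2, 0.6]
finger_gap: -0.001
[ 0.4534294  -0.36381649  0.21657323] [0.73982967 1.18712811 0.58467911]
top [[np.int32(357), np.int32(216), np.int32(20), np.int32(22), np.int32(132)]]
side [[np.int32(0), np.int32(0), np.int32(560), np.int32(420), np.int32(204139)], [np.int32(334), np.int32(28), np.int32(16), np.int32(8), np.int32(91)], [np.int32(360), np.int32(122), np.int32(7), np.int32(6), np.int32(19)], [np.int32(299), np.int32(144), np.int32(3), np.int32(6), np.int32(16)], [np.int32(401), np.int32(177), np.int32(18), np.int32(14), np.int32(117)], [np.int32(183), np.int32(182), np.int32(12), np.int32(7), np.int32(46)], [np.int32(466), np.int32(191), np.int32(4), np.int32(3), np.int32(12)], [np.int32(386), np.int32(232), np.int32(6), np.int32(9), np.int32(38)], [np.int32(399), np.int32(241), np.int32(2), np.int32(5), np.int32(10)], [np.int32(113), np.int32(257), np.int32(4), np.int32(3), np.int32(10)], [np.int32(125), np.int32(268), np.int32(3), np.int32(4), np.int32(11)], [np.int32(414), n
[... 282 characters left out ...]
, np.int32(317), np.int32(8), np.int32(4), np.int32(19)], [np.int32(56), np.int32(318), np.int32(3), np.int32(5), np.int32(12)], [np.int32(53), np.int32(322), np.int32(6), np.int32(6), np.int32(16)], [np.int32(44), np.int32(325), np.int32(8), np.int32(3), np.int32(20)], [np.int32(80), np.int32(329), np.int32(3), np.int32(3), np.int32(9)], [np.int32(66), np.int32(335), np.int32(4), np.int32(4), np.int32(13)], [np.int32(99), np.int32(345), np.int32(6), np.int32(7), np.int32(19)], [np.int32(120), np.int32(356), np.int32(3), np.int32(4), np.int32(9)], [np.int32(114), np.int32(361), np.int32(6), np.int32(5), np.int32(19)], [np.int32(208), np.int32(372), np.int32(30), np.int32(48), np.int32(532)]]
```

View pics/end.png

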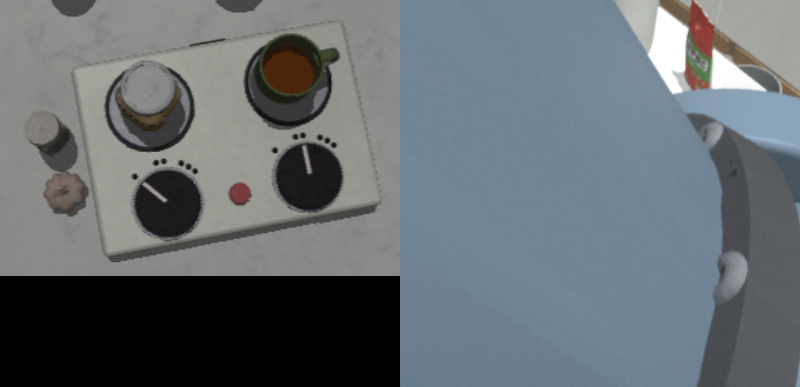

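In the top view the only change is the right dial's pointer, now at two dots. The arm is only blocking the side camera. I let it settle, then hand in.

```bash
python3 -m jog '[[[0,0,0],0],[[0,0,0],0],[[0,0,0],0],[[0,0,0],0],[[0,0,0],0],[[0,0,0],0]]' && python3 -c "
from station import workorder; print(workorder.sign_off())"
```

```text
t: 6.85
tcp_pos: [0.4541, -0.3642, 0.2174]
tool_rot: [-0.101, -0.7, 0.7, 0.101]
force: [-0.0, 0.6, -0.1]
finger_gap: -0.002
the job is handed in; nothing more can be done
None
```

The right dial, the one in front of the mug, is now at the two-dot mark, and the job is handed in. I pressed it with the shut fingertips at about 6.4 N, led it clockwise through about 0.7 rad, then lifted straight off. The job took about 7 s of the 40 s allowed.

- **Top view:** comparing before and after, only the right dial's pointer line changed, from one dot to two. The left dial, warmer, mug, honey jar, cap, spice jar and garlic showed no shift.
- **Side view:** this gave no final confirmation because the raised arm blocked the camera. A side picture taken while the finger was still on the dial already showed the pointer at two dots.
- **Force:** after settling, the wrist read about 0.6 N, against about 0.3 N at the very start, so the arm appears to be touching nothing.

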